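# Level the instrument stand and load it

### The arm

A 6-joint arm with a two-finger parallel gripper is mounted at the origin on a cart in front of the work surface, level with it; the furniture and walls round the work are solid. World frame = base frame: x ahead of the robot, y to its left, z up, the work surface at z = 0. Lengths are in mm, angles in rad, forces in N, time in s.
With the tool pointing down it reaches from about 350 to 975 mm from the base axis. Payload 7.1 kg.
Tool frame: the origin (TCP) lies on the front face of the gripper's body, between the roots of the fingers; the fingertips stand 80 mm ahead of it and the grasp point (between the pads) lies 61 mm ahead of it (env.tips_ahead is the distance from the TCP to the fingertips, in mm); z points along the fingers, y is the line along which they close (so a half turn about z gives the same grasp; the last joint's range is limited). The gripper opens to 88 mm and grips with 3 to 60 N. Pads are 20 mm wide; open, the fingers measure 115 mm over their backs; the gripper's body (75 mm by 178 mm) begins 61 mm behind the grasp point.
Start: joints at [-1.36, 0.423, 1.63, -0, 1.089, -0.019], TCP at [142.384, -608.549, 302.675] pointing down, gripper open.
Joint ranges: [-3, 3], [-0.9, 2.11], [0.09, 2.58], [-1.31, 4.45], [0.11, 2.69], [-2.54, 2.54]. Speed limits (rad/s): [2.39, 2.39, 3.01, 3.14, 3.14, 3.14].

### API

Orientations are given as a unit quaternion [x, y, z, w].
In Python, from station import env, set_gripper, viewer, workorder gives the robot as it stands. Calls block until the motion is done:
- env.reach(position, orientation): joint-space move of the TCP to a pose.
- env.move_l(position, rot=None, rate=150, f_stop=None): straight line of the TCP; rot=None keeps the orientation; rate is the mean speed in mm/s. With f_stop (N) it stops when the force on the tool has changed by that much, and returns True; else False.
- env.move_joints(angles): joint-space move.
- set_gripper(opening): finger opening in mm; the grip force is fixed at half the most; returns when the fingers have stopped.
- env.hold(seconds).
- env.ik(position, orientation): joint angles nearest the present ones, or None.
- env.read_state(): the state.
- viewer.camera(name): name is "scene" or "side" or "wrist"; returns the picture (400x640x3 uint8, blue, green, red); there is no depth.
- viewer.camera_params(name): a dict with "fx", "fy", "cx", "cy" (pixels), "pose" (4x4, takes a point from camera to world coordinates); the wrist camera has in their place "tool_from_camera" (4x4, takes a point from camera to tool coordinates, whose origin is the TCP and whose axes are the flange's). Camera axes: x right, y up, looking along -z (the intrinsics and any distortion apply to the point x, -y, -z); pixel columns grow to the right and rows downward; lengths in mm; the calibration is good to about 2 mm. A picture is of the moment at which its call begins: read the wrist's pose just before it. camera_params takes no time and is no camera call.
A pose or a line that the arm cannot do raises env.IKError and nothing moves.
- workorder.sign_off(): hands the job in; it is judged then, once.
The state is a dict: "time_s": time; "qpos": joint angles; "dq": joint speeds; "tau": joint torques, N m; "tool_pos": TCP position; "orientation": TCP orientation; "force": force on the tool from outside, world axes, zero at the start; "wrist_torque": the same for the moment, N m; "width": finger opening in mm; "grip_force": force on a finger pad.
Only numpy, scipy, OpenCV 4.12 (cv2) and the standard library are available. Lean on these libraries where they do the work, as an engineer would, in place of code of your own. Each camera call takes 0.05 s, during which the arm holds its last target. There are 200 camera calls.

### The job

The instrument stand is one foot short: screw the levelling foot at its near left corner down by the black knob until it just bears on the worktop, without lifting the stand off its other feet, and let go of the knob. Then stand the middle-sized of the three weights (500 g) upright on the round steel pad in the middle of the stand. Be gentle with the stand and leave the other two weights where they are.

Things in the scene. Friction and masses are not known exactly. Their poses are not given: they have to be found in the camera images.
- stand: Instrument stand, 5 kg, loose: grey plate 220 x 180 mm (own x, y), top 46 mm above the worktop, on three fixed feet at own (85, 65), (85, -65), (-85, -65) mm. A heavy boss with stub post, 60 mm wide, top 121 mm up, at own (72, -52) mm. It stands firm on three feet; an upward push of about 18 N by the screw lifts its near left corner. Origin: at worktop height under the plate's centre; z up.
- levelling_screw: Levelling screw at the stand's own (-85, 65) mm, with a round ribbed black knob 40 mm across, 26 mm tall, about 18 mm clear above the plate. Origin: middle of the knob, half-way up; z up. Turned clockwise seen from above, knob, spindle and foot go down together, 10 mm a full turn. Thread friction is a steady 0.08 N m; the screw stays where it is left.
- screw_foot: Rubber foot, 50 mm across, some 5 to 10 mm thick, on the lower end of the screw and turning with it; origin: centre of its upper face. At first its underside hangs 2 to 6 mm above the worktop. Once it bears, rubbing adds about 0.01 N m to the knob's turning moment for each newton; the rubber gives, so the force climbs to some 18 N over about 0.7 rad of turning, then the stand's corner rises.
- stand_pad (a point): Centre of the top face of the round steel pad, 64 mm across, in the middle of the stand, 49 mm above the worktop.
- weight_500_centre (a point): Centre (half-way up) of the middle-sized weight, 0.5 kg, steel, standing upright: round body 38 mm across and 42 mm tall with a knob 16 mm across above it, 60 mm tall in all. Grasp it by the knob (42 to 60 mm above its underside) or the body.
- weight_200_centre (a point): Centre (half-way up) of the smallest weight, 29 mm across, 44 mm tall; to be left alone.
- weight_1kg_centre (a point): Centre (half-way up) of the biggest weight, 46 mm across, 78 mm tall; to be left alone.
Not all that is in view belongs to the job. What is shaped like the part that bears weight_500_centre but blue is not meant.

How it is judged (in metres and radians):
On the way:
1. the screw's foot bears on the worktop with 0.8 to 14 N, the knob let go, the stand not jacked up, the weight not yet on the stand (contact force between screw_foot and anything else between 0.8 and 14 N and contact force between levelling_screw and the fingers below 0.1 N and angle between stand's own z axis and vertical below 0.008 rad and horizontal distance between weight_500_centre and stand_pad above 0.1 m), for 0.3 s.
At the end, for the whole second after the job is handed in: The foot bears on the worktop with 0.8 to 15 N, the stand is level within 0.008 rad (not jacked up), and the 500 g weight stands upright on the round pad, its axis within 14 mm of the pad's centre, all at rest (contact force between screw_foot and anything else between 0.8 and 15 N and angle between stand's own z axis and vertical below 0.008 rad and horizontal distance between weight_500_centre and stand_pad below 0.014 m and z of weight_500_centre in the frame of stand_pad between 0.026 and 0.034 m and angle between weight_500_centre's own z axis and vertical below 0.08 rad and linear speed of stand below 0.01 m/s); the robot touches nothing.
It fails at once if the screw's foot is driven or pressed on to the worktop with more than 25 N (contact force between screw_foot and anything else above 25 N).
It fails at once if the stand is rocked or jacked up by more than 0.02 rad (angle between stand's own z axis and vertical above 0.02 rad).
It fails at once if the stand is shoved more than 30 mm (distance of stand from where it was at the start of the episode above 0.03 m).
It fails at once if one of the other weights is moved more than 20 mm (distance of any of weight_200_centre, weight_1kg_centre from where it was at the start of the episode above 0.02 m).
It also fails if it takes over 72 s, if anything falls off the work surface, if the arm or the gripper's body presses on something with over 40 N, if the wrist force passes 120 N, or if a joint passes its speed limit or range.

## Working session

There is one attempt and no reset: what is moved stays moved. The work goes in short steps, each a Python script; the robot and the scene stay as the last script left them, time stands still between calls to the robot, and variables do not carry over. Pictures are saved under pics/ and viewed, at most 10 in all, crops included, and the job is handed in when it is done.

```bash
mkdir -p pics; ls; python3 - <<'E'
from station import env, viewer
import cv2, numpy as np
np.set_printoptions(precision=3,suppress=True)
for n in("scene","side"):
    cv2.imwrite(f"pics/{n}0.png",viewer.camera(n)); p=viewer.camera_params(n); print(n,p)
print(viewer.camera_params("wrist")); s=env.read_state(); print(s)
E
```

```text
pics
scene {'fx': 440.6407017652531, 'fy': 440.6407017652531, 'cx': 325.7632745225664, 'cy': 194.56348515986022, 'pose': array([[   0.87 ,    0.369,   -0.328,  233.322],
       [  -0.494,    0.639,   -0.59 , -584.183],
       [  -0.008,    0.675,    0.738,  717.366],
       [   0.   ,    0.   ,    0.   ,    1.   ]])}
side {'fx': 439.57305211059963, 'fy': 439.57305211059963, 'cx': 321.7931641926856, 'cy': 199.2032091328055, 'pose': array([[   0.948,    0.169,   -0.271,  295.744],
       [  -0.318,    0.447,   -0.836, -805.476],
       [  -0.02 ,    0.878,    0.477,  491.351],
       [   0.   ,    0.   ,    0.   ,    1.   ]])}
{'fx': 281.6917323808253, 'fy': 281.6917323808253, 'cx': 316.4508024003878, 'cy': 198.50866158506844, 'tool_from_camera': array([[ -0.001,   0.971,   0.241,  65.012],
       [  1.   ,   0.   ,   0.001,  -0.17 ],
       [  0.001,   0.241,  -0.971, -82.579],
       [  0.   ,   0.   ,   0.   ,   1.   ]])}
{'time_s': 0.1, 'qpos': array([-1.36 ,  0.424,  1.631, -0.   ,  1.089, -0.019]), 'dq': array([-0.001, -0.002, -0.004,  0.002,  0.002, -0.   ]), 'tau': array([  0.   , -54.561, -27.433,   0.065,   0.019,  -0.   ]), 'tool_pos': array([ 142.314, -608.185,  301.973]), 'orientation': array([ 0.993,  0.115, -0.   , -0.001]), 'force': array([-1.045, -0.195,  0.143]), 'wrist_torque': array([ 0.038, -0.02 , -0.021]), 'grip_force': 0.0, 'width': 87.53539572467385}
```

View pics/scene0.png

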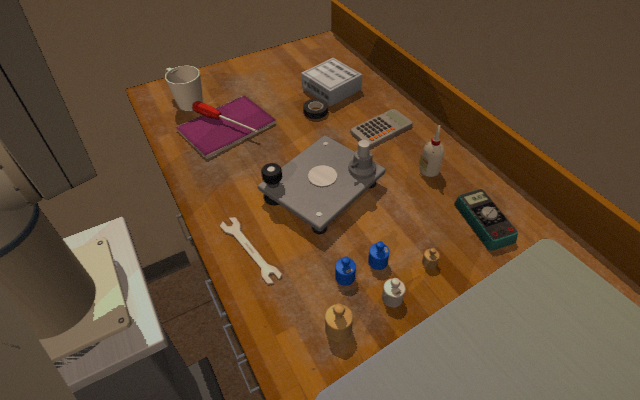

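View pics/side0.png

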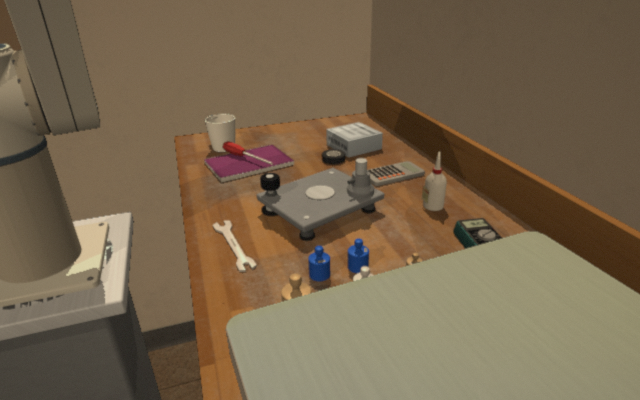

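Scene view: black knob (272,173), pad (322,176), steel 500 g weight (394,292), brass 1 kg (339,322), brass 200 g (431,260), blue decoys (345,270) and (379,256). A raised board fills the lower right. Side view: knob (270,182), pad (320,192), and the board hides the weights' lower parts.

```bash
cat > h.py <<'E'
from station import env, set_gripper, viewer, workorder
import cv2, numpy as np
from scipy.spatial.transform import Rotation as R
np.set_printoptions(precision=3,suppress=True)
def ray(name,u,v,state=None):
    p=viewer.camera_params(name)
    if name=="wrist":
        T=np.eye(4); T[:3,:3]=R.from_quat(state["orientation"]).as_matrix(); T[:3,3]=state["tool_pos"]
        P=T@p["tool_from_camera"]
    else: P=p["pose"]
    d=P[:3,:3]@np.array([(u-p["cx"])/p["fx"],-(v-p["cy"])/p["fy"],-1]); return P[:3,3],d/np.linalg.norm(d)
def cast(name,u,v,z,state=None):
    o,d=ray(name,u,v,state); return o+d*(z-o[2])/d[2]
def tri(r1,r2):
    (o1,d1),(o2,d2)=r1,r2
    s=np.linalg.lstsq(np.c_[d1,-d2],o2-o1,rcond=None)[0]
    a,b=o1+d1*s[0],o2+d2*s[1]; return (a+b)/2,np.linalg.norm(a-b)
def down(a):  # tool z down, tool y axis at angle a (world xy)
    y=np.array([np.cos(a),np.sin(a),0]); z=np.array([0,0,-1.]); return R.from_matrix(np.c_[np.cross(y,z),y,z]).as_quat()
E
python3 - <<'E'
from h import *
for n,u,v,z in [("knob",272,168,90),("pad",322,176,49),("w500",395,284,60),("w1k",339,310,78),("w200",431,252,44),("blueA",345,262,60),("blueB",379,246,60),("post",364,146,121),("platenear",319,222,46),("plateleft",262,185,46),("plateR",384,172,46),("plateTop",325,139,46)]:
    print(n,cast("scene",u,v,z))
for n,u,v,z in [("knob",270,177,90),("pad",320,192,49),("blueA",320,250,60),("blueB",358,242,60),("w500",365,269,60),("w1k",295,277,78)]: print("side",n,cast("side",u,v,z))
print("board",tri(ray("scene",548,240),ray("side",535,233)))
for h in (100,200,300): print(h,cast("scene",548,240,h),cast("scene",320,400,h),cast("side",230,325,h), cast("side",535,233,h))
E
```

```text
knob [453.198  36.285  90.   ]
pad [549.882   0.875  49.   ]
w500 [ 525.678 -297.131   60.   ]
w1k [ 413.168 -299.353   78.   ]
w200 [ 629.874 -268.014   44.   ]
blueA [ 475.003 -216.657   60.   ]
blueB [ 546.781 -217.88    60.   ]
post [631.965 -29.814 121.   ]
platenear [ 484.344 -104.096   46.   ]
plateleft [428.612  43.518  46.   ]
plateR [673.372 -52.985  46.   ]
plateTop [616.825 106.198  46.   ]
side knob [452.     29.427  90.   ]
side pad [553.48    1.462  49.   ]
side blueA [ 480.168 -220.125   60.   ]
side blueB [ 549.77  -220.141   60.   ]
side w500 [ 530.793 -294.15    60.   ]
side w1k [ 415.645 -297.582   78.   ]
board (array([ 760.291, -385.732,  131.401]), np.float64(1.6060013063368155))
100 [ 787.475 -374.951  100.   ] [ 318.093 -409.174  100.   ] [ 309.071 -387.256  100.   ] [ 802.098 -348.865  100.   ]
200 [ 697.714 -408.842  200.   ] [ 304.362 -437.522  200.   ] [ 305.666 -494.122  200.   ] [ 672.712 -465.541  200.   ]
300 [ 607.953 -442.733  300.   ] [ 290.631 -465.87   300.   ] [ 302.26  -600.987  300.   ] [ 543.326 -582.216  300.   ]
```

```bash
python3 - <<'E'
from h import *
for a in np.arange(-3,3.1,0.5):
    q=env.ik([452,36,138],down(a)); print(a,q)
env.reach([400,-200,300],down(1.57+0.3) if env.ik([400,-200,300],down(1.87)) is not None else down(-1.27))
print(env.read_state()["qpos"])
best=None
q=env.ik([420,36,290],down(1.57)); q2=env.ik([420,36,290],down(-1.57)); print(q,q2)
qq=q if abs(q[5])<abs(q2[5]) else q2
env.move_joints(qq); env.hold(.3)
s=env.read_state(); cv2.imwrite("pics/w1.png",viewer.camera("wrist")); print(s["tool_pos"],s["time_s"],s["wrist_torque"],s["force"])
E
```

```text
-3.0 None
-2.5 None
-2.0 [ 0.053  0.465  2.097 -0.     0.58   2.053]
-1.5 [ 0.053  0.465  2.097 -0.     0.58   1.553]
-1.0 [ 0.053  0.465  2.097 -0.     0.58   1.053]
-0.5 [ 0.053  0.465  2.097 -0.     0.58   0.553]
0.0 [ 0.053  0.465  2.097 -0.     0.58   0.053]
0.5 [ 0.053  0.465  2.097 -0.     0.58  -0.447]
1.0 [ 0.053  0.465  2.097 -0.     0.58  -0.947]
1.5 [ 0.053  0.465  2.097 -0.     0.58  -1.447]
2.0 [ 0.053  0.465  2.097 -0.     0.58  -1.947]
2.5 [ 0.053  0.465  2.097 -0.     0.58  -2.447]
3.0 None
[-0.491  0.163  2.01  -0.     0.969 -2.36 ]
[ 0.057  0.138  2.069 -0.     0.934 -1.513] [ 0.057  0.138  2.069 -0.     0.934  1.627]
[420.141  35.24  290.03 ] 3.3583 [ 0.06  -0.197  0.051] [-0.206 -0.175 -0.862]
```

View pics/w1.png

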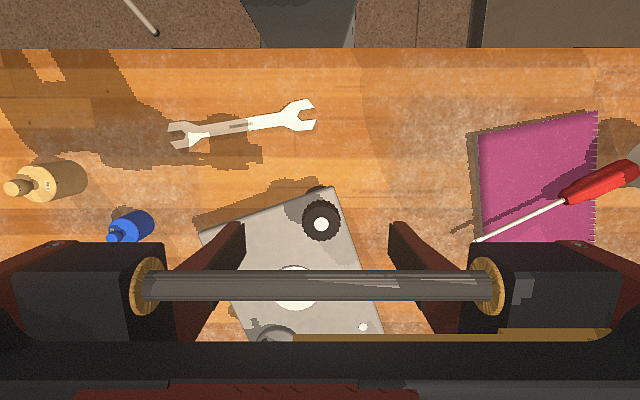

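Wrist view: the knob's top is at about (321,223) with a white hub, and the stand and pad are below it, behind the gripper.

```bash
python3 - <<'E'
from h import *
s=env.read_state(); k=cast("wrist",320.5,223,90,s); print("knob",k)
if abs(k[0]-452)<12 and abs(k[1]-34)<12:
    a=2.45
    env.reach([k[0],k[1],240],down(a)); env.hold(.2)
    s=env.read_state(); im=viewer.camera("wrist"); cv2.imwrite("pics/w2.png",im)
    print(s["tool_pos"],s["force"],s["wrist_torque"],s["time_s"])
E
```

```text
knob [451.081  39.834  90.   ]
[451.114  39.805 240.343] [0.763 0.05  0.374] [ 0.135 -0.119  0.016] 4.4583
```

View pics/w2.png

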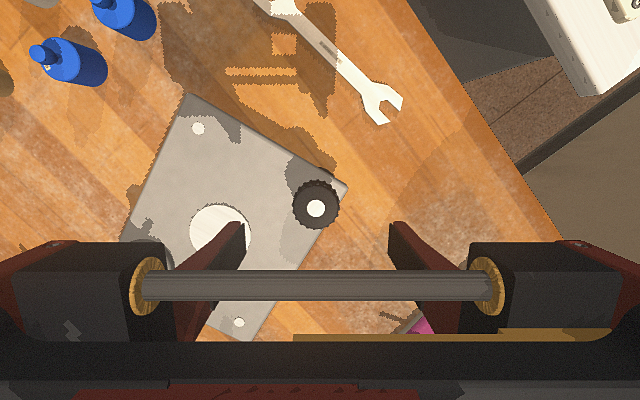

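Hub now at (316,208), between the fingers.

```bash
python3 - <<'E'
from h import *
s=env.read_state(); k=cast("wrist",316,208,90,s); print("knob",k)
p=viewer.camera_params("wrist")
if np.hypot(k[0]-451,k[1]-38)<6:
    xy=(k[:2]+[451.1,39.8])/2
    set_gripper(70)
    env.move_l([*xy,200])
    s0=env.read_state()
    print("stop",env.move_l([*xy,139.5],rate=60,f_stop=8)); env.hold(.2)
    s1=env.read_state(); set_gripper(30); env.hold(.2); s=env.read_state()
    for t in (s0,s1,s): print(t["tool_pos"],t["force"],t["wrist_torque"],t["width"],t["grip_force"],t["time_s"])
E
```

```text
knob [451.664  40.511  90.   ]
stop False
[451.187  40.127 199.802] [ 0.523 -0.137  0.307] [ 0.043 -0.102 -0.019] 70.32506064597158 0.0 5.425
[451.543  40.163 139.805] [ 0.758 -0.728 -0.198] [ 0.073 -0.135  0.017] 70.09033679953534 0.0 6.7833
[452.035  39.789 139.581] [ 2.666 -4.911 -1.468] [-0.672 -0.475 -0.021] 39.62164331070656 29.999546706676483 7.5667
```

```bash
cat >> h.py <<'E'
def rd(n=6):
    L=[]
    for _ in range(n): env.hold(.02); L.append(env.read_state())
    f=lambda k:np.mean([l[k] for l in L],0)
    return f("force"),f("wrist_torque"),f("tau"),L[-1]
def turn(a,xy,z):
    env.move_l([*xy,z],down(a))
    F,M,t,s=rd(); print(f"a={a:.2f} z={z:.2f}",F,"Mz %.3f t6 %.3f"%(M[2],t[5]),s["tool_pos"],"t=%.2f w=%.1f"%(s["time_s"],s["width"])); return F,M,s
E
python3 - <<'E'
from h import *
F,M,t,s=rd(); print(F,M,t[5])
xy=[451.5,40.1]; a=2.45; z=139.5
for i in range(5):
    a-=.15; z-=.15*10/6.2832
    turn(a,xy,z)
s=env.read_state(); print(s["qpos"])
E
```

```text
[ 2.849 -4.696 -1.754] [-0.65  -0.476 -0.049] -0.052942681359127164
a=2.30 z=139.26 [ 2.864 -4.966 -1.655] Mz -0.081 t6 -0.018 [452.065  39.789 139.355] t=8.07 w=39.8
a=2.15 z=139.02 [ 3.046 -4.697 -1.609] Mz -0.076 t6 -0.036 [452.052  39.802 139.109] t=8.47 w=39.8
a=2.00 z=138.78 [ 2.765 -4.727 -1.594] Mz -0.090 t6 -0.036 [452.023  39.822 138.882] t=8.87 w=39.8
a=1.85 z=138.55 [ 2.316 -4.78  -1.682] Mz -0.101 t6 -0.034 [452.027  39.831 138.637] t=9.27 w=39.7
a=1.70 z=138.31 [ 2.542 -4.452 -1.54 ] Mz -0.090 t6 -0.034 [452.03   39.856 138.403] t=9.67 w=39.4
[ 0.062  0.464  2.097 -0.001  0.58  -1.642]
```

```bash
python3 - <<'E'
from h import *
xy=[451.5,40.1]; a=1.70; z=138.31
for i in range(6):
    a-=.03; z-=.03*10/6.2832
    env.move_l([*xy,z],down(a)); 
    o=[]
    for j in range(5):
        s=env.read_state(); y=R.from_quat(s["orientation"]).as_matrix()[:,1]
        o.append((round(s["time_s"],3),round(s["wrist_torque"][2],3),round(s["tau"][5],3),round(s["dq"][5],3),round(np.arctan2(y[1],y[0])-a,4))); env.hold(.01)
    print(*o)
E
```

```text
(9.917, np.float64(-0.088), np.float64(0.015), np.float64(-0.003), np.float64(0.0047)) (9.925, np.float64(-0.061), np.float64(0.001), np.float64(-0.003), np.float64(0.0048)) (9.933, np.float64(-0.056), np.float64(-0.011), np.float64(-0.003), np.float64(0.0048)) (9.942, np.float64(-0.062), np.float64(-0.02), np.float64(-0.0), np.float64(0.0048)) (9.95, np.float64(-0.044), np.float64(-0.027), np.float64(-0.003), np.float64(0.0048))
(10.208, np.float64(-0.046), np.float64(0.016), np.float64(-0.004), np.float64(0.0048)) (10.217, np.float64(-0.039), np.float64(0.002), np.float64(-0.002), np.float64(0.0048)) (10.225, np.float64(-0.043), np.float64(-0.01), np.float64(-0.0), np.float64(0.0048)) (10.233, np.float64(-0.052), np.float64(-0.019), np.float64(-0.001), np.float64(0.0048)) (10.242, np.float64(-0.105), np.float64(-0.026), np.float64(-0.002), np.float64(0.0048))
(10.5, np.float64(-0.05), np.float64(0.016), np.float64(-0.004), np.float64(0.0048)) (10.508, np.float64(-0.034), np.float64(0.002), np.float64(-0.003), np.float64(0.0048)) (10.517, np.float64(-0.079), np.float64(-0.01), np.fl
[... 827 characters left out ...]
.1, np.float64(-0.067), np.float64(-0.005), np.float64(-0.003), np.float64(0.0045)) (11.108, np.float64(-0.094), np.float64(-0.014), np.float64(-0.002), np.float64(0.0045)) (11.117, np.float64(-0.06), np.float64(-0.021), np.float64(-0.002), np.float64(0.0046))
(11.375, np.float64(-0.012), np.float64(0.017), np.float64(-0.005), np.float64(0.0045)) (11.383, np.float64(-0.027), np.float64(0.002), np.float64(-0.003), np.float64(0.0045)) (11.392, np.float64(-0.057), np.float64(-0.01), np.float64(-0.004), np.float64(0.0045)) (11.4, np.float64(-0.118), np.float64(-0.019), np.float64(-0.002), np.float64(0.0045)) (11.408, np.float64(-0.039), np.float64(-0.026), np.float64(-0.001), np.float64(0.0046))
```

```bash
cat >> h.py <<'E'
def step(a,xy,z,quiet=False):
    env.move_l([*xy,z],down(a)); t0=env.read_state()["tau"][5]
    F,M,t,s=rd(5); y=R.from_quat(s["orientation"]).as_matrix()[:,1]
    e=np.arctan2(y[1],y[0])-a
    print(f"a={a:.2f} z={z:.2f} t6 {t0:.3f} -> {s['tau'][5]:.3f} Mz {M[2]:.3f} err {e:.4f}",F,"t=%.2f"%s["time_s"]); return t0,s["tau"][5]
E
python3 - <<'E'
from h import *
xy=[451.5,40.1]; a=1.52; z=138.31-.18*10/6.2832
cv2.imwrite("pics/sideA.png",viewer.camera("side"))
ref=None
for i in range(12):
    a-=.1; z-=.1*10/6.2832
    t=step(a,xy,z)
    if i==1: ref=t
    if ref and (abs(t[0]-ref[0])>.012 or abs(t[1]-ref[1])>.012): print("change"); break
cv2.imwrite("pics/sideB.png",viewer.camera("side"))
E
```

```text
a=1.42 z=137.86 t6 0.151 -> -0.064 Mz -0.076 err 0.0050 [ 2.927 -4.249 -1.44 ] t=11.80
a=1.32 z=137.71 t6 0.144 -> -0.065 Mz -0.079 err 0.0050 [ 2.925 -4.536 -1.933] t=12.13
a=1.22 z=137.55 t6 0.147 -> -0.064 Mz -0.088 err 0.0053 [ 3.053 -4.088 -1.571] t=12.47
a=1.12 z=137.39 t6 0.144 -> -0.064 Mz -0.074 err 0.0053 [ 3.117 -4.684 -1.743] t=12.80
a=1.02 z=137.23 t6 0.147 -> -0.064 Mz -0.056 err 0.0055 [ 2.711 -4.266 -1.785] t=13.13
a=0.92 z=137.07 t6 0.144 -> -0.064 Mz -0.065 err 0.0055 [ 3.201 -4.425 -1.589] t=13.47
a=0.82 z=136.91 t6 0.147 -> -0.064 Mz -0.081 err 0.0057 [ 3.206 -4.471 -1.765] t=13.80
a=0.72 z=136.75 t6 0.145 -> -0.064 Mz -0.075 err 0.0057 [ 2.86  -4.038 -1.793] t=14.13
a=0.62 z=136.59 t6 0.145 -> -0.063 Mz -0.076 err 0.0057 [ 3.407 -4.231 -2.341] t=14.47
a=0.52 z=136.43 t6 0.145 -> -0.063 Mz -0.094 err 0.0057 [ 3.15  -3.923 -2.078] t=14.80
a=0.42 z=136.27 t6 0.145 -> -0.063 Mz -0.084 err 0.0057 [ 3.505 -3.858 -2.012] t=15.13
a=0.32 z=136.11 t6 0.146 -> -0.063 Mz -0.055 err 0.0057 [ 3.413 -4.061 -2.214] t=15.47
```

```bash
python3 - <<'E'
from h import *
xy=[451.5,40.1]; a=.32; z=136.11
for i in range(20):
    a-=.1; z-=.1*10/6.2832
    t=step(a,xy,z)
    if abs(t[0]-.1455)>.006 or abs(t[1]+.0635)>.006: print("change"); break
cv2.imwrite("pics/sideC.png",viewer.camera("side"))
E
```

```text
a=0.22 z=135.95 t6 0.146 -> -0.063 Mz -0.106 err 0.0056 [ 3.157 -4.358 -2.129] t=15.85
a=0.12 z=135.79 t6 0.146 -> -0.062 Mz -0.084 err 0.0057 [ 3.653 -4.289 -2.281] t=16.18
a=0.02 z=135.63 t6 0.146 -> -0.062 Mz -0.093 err 0.0057 [ 3.878 -4.067 -2.141] t=16.52
a=-0.08 z=135.47 t6 0.146 -> -0.062 Mz -0.086 err 0.0057 [ 3.573 -3.912 -2.564] t=16.85
a=-0.18 z=135.31 t6 0.146 -> -0.062 Mz -0.107 err 0.0057 [ 3.804 -3.688 -2.556] t=17.18
a=-0.28 z=135.16 t6 0.109 -> -0.096 Mz -0.137 err 0.0056 [ 3.695 -3.98  -2.448] t=17.52
change
```

```bash
python3 - <<'E'
from h import *
xy=[451.5,40.1]
step(-.33,xy,135.16-.08); step(-.37,xy,135.16-.14)
set_gripper(70); env.hold(.3)
F,M,t,s=rd(); print(F,M,s["tool_pos"])
env.move_l([*xy,200]); env.move_l([*xy,290]); 
env.reach([420,36,290],down(1.57)); env.hold(.3)
s=env.read_state(); cv2.imwrite("pics/w3.png",viewer.camera("wrist")); print(s["time_s"],s["tool_pos"])
env.reach([500,-270,290],down(0)); env.hold(.2)
s=env.read_state(); cv2.imwrite("pics/w4.png",viewer.camera("wrist")); print(s["time_s"],s["tool_pos"],s["orientation"],s["qpos"])
A=cv2.imread("pics/sideA.png"); env.hold(.01); B=viewer.camera("side"); cv2.imwrite("pics/sideD.png",np.hstack([cv2.resize(x[160:260,240:400],None,fx=2.5,fy=2.5) for x in(A,B)]))
E
```

```text
a=-0.33 z=135.08 t6 -0.016 -> -0.115 Mz -0.123 err 0.0056 [ 3.828 -4.417 -1.673] t=17.90
a=-0.37 z=135.02 t6 0.008 -> -0.070 Mz -0.097 err 0.0058 [ 3.454 -4.042 -1.517] t=18.23
[-0.06   0.066 -0.352] [-0.021 -0.053 -0.034] [451.504  40.09  135.009]
22.625 [420.027  35.991 290.008]
24.0833 [ 500.206 -268.933  290.164] [0.706 0.708 0.    0.   ] [-0.514  0.355  1.768  0.     1.018 -0.516]
```

View pics/w4.png

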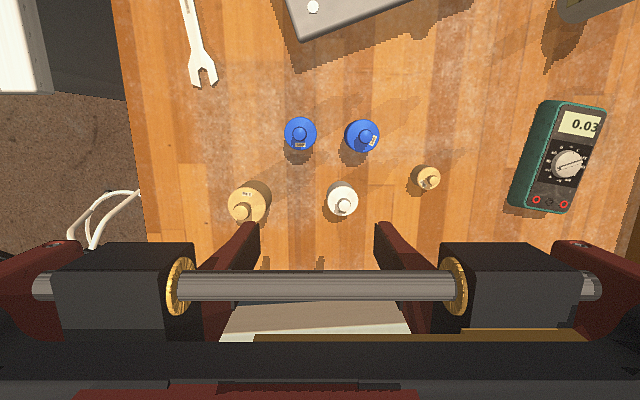

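View pics/sideD.png

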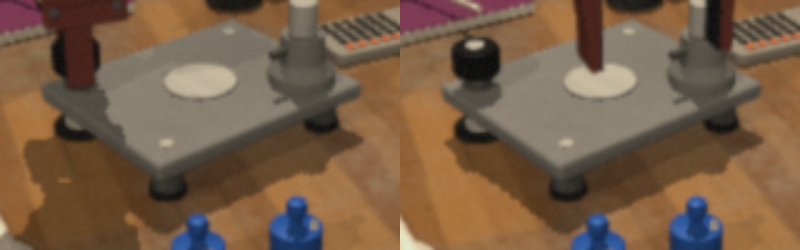

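View pics/w3.png

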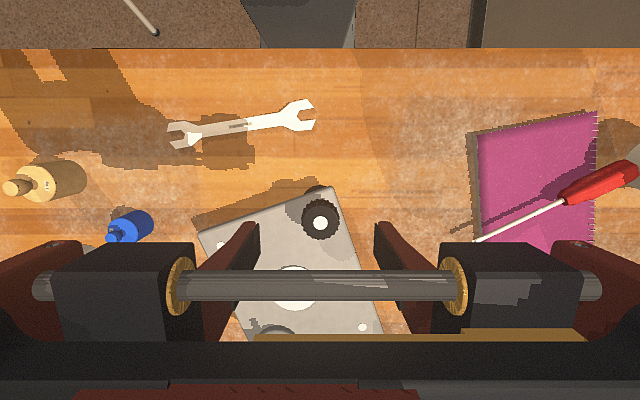

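Wrist view w4: the steel weight's knob is at (344,206), with both brass weights well to its sides (247,204) and (428,178). Side crops: the foot hung clear before and now rests on the worktop, and the stand still looks level.

```bash
python3 - <<'E'
from h import *
s=env.read_state()
w=cast("wrist",344,206,60,s); print("w500",w)
im=viewer.camera("scene"); cv2.imwrite("pics/scene1.png",im)
# pad by mask in the first scene picture
im=cv2.imread("pics/scene0.png"); h=cv2.cvtColor(im,cv2.COLOR_BGR2HSV)
roi=np.zeros(im.shape[:2],np.uint8); roi[155:200,295:348]=1
m=((h[...,2]>165)&(h[...,1]<60)&(roi>0)).astype(np.uint8)
c=max(cv2.findContours(m,0,2)[0],key=cv2.contourArea); e=cv2.fitEllipse(c); print(e)
print("pad",cast("scene",*e[0],49))
if np.hypot(w[0]-527,w[1]+296)<10:
    set_gripper(62)
    env.move_l([w[0],w[1],200],down(0)); 
    print(env.move_l([w[0],w[1],98],rate=80,f_stop=8))
    set_gripper(25); env.hold(.1); s=env.read_state(); print(s["width"],s["grip_force"],s["tool_pos"],s["force"])
    if 35<s["width"]<41:
        env.move_l([w[0],w[1],260]); env.hold(.1); s=env.read_state(); print(s["width"],s["force"],s["time_s"])
E
```

```text
w500 [ 531.464 -289.997   60.   ]
((322.01898193359375, 175.1031036376953), (19.214448928833008, 28.130338668823242), 89.01583099365234)
pad [551.24    3.218  49.   ]
False
36.37657354008559 29.99781040355174 [ 531.827 -290.144   98.294] [1.994 0.454 2.67 ]
36.51860729225051 [-0.625 -0.661 -4.447] 28.8
```

```bash
python3 - <<'E'
from h import *
env.reach([551.4,3,260],down(1.2)); env.hold(.3)
s=env.read_state(); print(s["tool_pos"],s["width"],s["force"],s["time_s"])
a=viewer.camera("scene"); b=viewer.camera("side")
P=[]
for n in("scene","side"):
    p=viewer.camera_params(n); c=p["pose"]; q=c[:3,:3].T@(np.array([551.4,3,192])-c[:3,3]); P.append((p["cx"]+p["fx"]*q[0]/-q[2],p["cy"]-p["fy"]*q[1]/-q[2]))
print(P)
o=[]
for im,(u,v) in zip((a,b),P):
    u,v=int(u),int(v); print(u-50,v-50); o.append(cv2.resize(im[v-50:v+50,u-50:u+50],None,fx=4,fy=4))
cv2.imwrite("pics/held.png",np.hstack(o))
E
```

```text
[551.492   2.158 259.95 ] 36.145607177733396 [ 0.006  0.533 -4.803] 30.225
[(np.float64(321.0713541377664), np.float64(121.9722318615931)), (np.float64(317.2407243205153), np.float64(129.09927696312965))]
271 71
267 79
```

View pics/held.png

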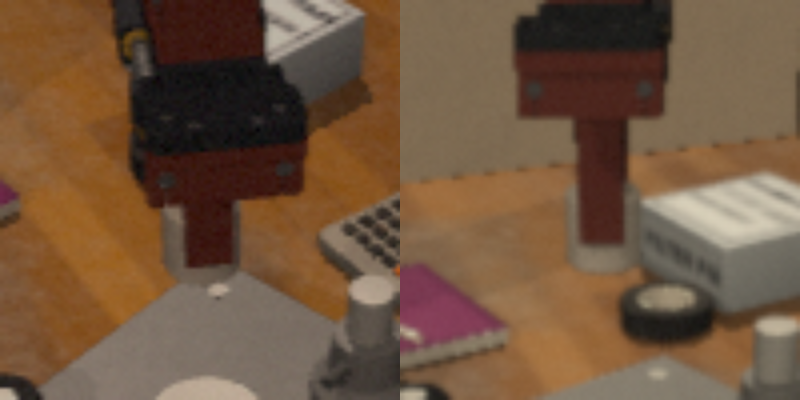

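Held view: the weight hangs upright between the fingers. Its centre is at u≈321.5 (scene) and ≈317.8 (side), against a predicted 321.1 and 317.2, so it sits on the tool axis to within about 1 mm.

```bash
python3 - <<'E'
from h import *
xy=[551.4,3.4]
env.move_l([*xy,160],rate=100); env.hold(.2); print(env.read_state()["tool_pos"])
print(env.move_l([*xy,146.3],rate=15,f_stop=2.5)); s=env.read_state(); print(s["tool_pos"],s["force"])
set_gripper(62); env.hold(.2); env.move_l([*xy,240],rate=100)
env.reach([420,-60,300],down(1.2)); env.hold(.3)
s=env.read_state(); print(s["time_s"],s["force"])
a=viewer.camera("scene"); b=viewer.camera("side")
cv2.imwrite("pics/end.png",np.hstack([cv2.resize(a[100:240,250:400],None,fx=2.6,fy=2.6),cv2.resize(b[110:250,250:400],None,fx=2.6,fy=2.6)]))
E
```

```text
[551.689   3.388 160.591]
True
[551.24    3.414 147.19 ] [0.543 0.421 5.664]
35.3333 [0.103 0.381 0.891]
```

View pics/end.png

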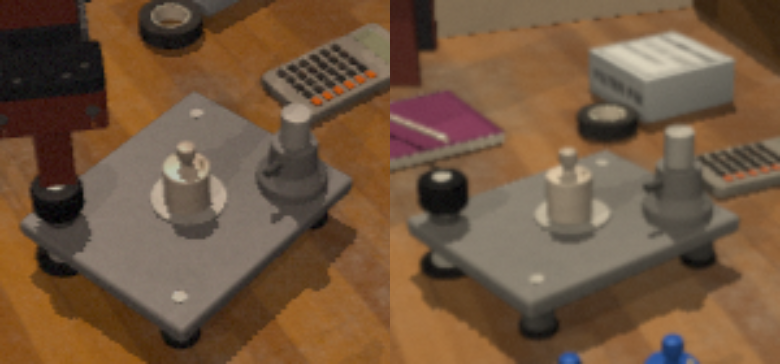

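```bash
python3 - <<'E'
from h import *
k=cast("scene",321.5,156.5,109); print(k)
if np.hypot(k[0]-551.4,k[1]-3)<10: print(workorder.sign_off())
E
```

```text
[547.863  -2.414 109.   ]
the job is handed in; nothing more can be done
None
```

I handed the job in: the levelling foot bears on the worktop, by my estimate with 2 to 6 N, and the 500 g weight stands upright on the pad, about 6 mm or less off centre; no verdict came back.

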